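# Fetch the net gauge from behind the buoys and the cleat

## Task

First clear the two orange buoys and the bronze cleat from the front of the blue shelf into the wooden tray, and only then take the horn-handled net gauge from behind them and lay it lengthwise on the cork mat, all of it on the mat. With the gauge on the mat, put the two buoys and the cleat back on the shelf, upright, each in the very place where it stood before (how it is turned does not matter), and leave the brass fish scale where it lies.

Things in the scene. Friction and masses are not known exactly. Their poses are not given: they have to be found in the camera images.
- barrel_buoy_center (a point): the larger orange net buoy, a barrel 58 mm across at half height and 50 mm across near its flat ends, 90 mm tall, standing on end in the front row on the shelf, 0.14 kg; the point is its centre, 45 mm above its underside; z up along its axis. Its start position is the place it has to be returned to
- slim_buoy_center (a point): the smaller orange net buoy, a straight stem 32 mm in diameter on a flange foot 42 mm in diameter and 14 mm high, 84 mm tall in all, standing in the front row on the shelf, 0.07 kg; the point is its centre, 42 mm above its underside; z up along its axis. Its start position is the place it has to be returned to
- cleat_center (a point): cast-bronze post cleat standing in the front row: round foot 56 mm in diameter, 9 mm high, plain round post 26 mm in diameter up to 92 mm, two horns crossing it along the point's y axis, 74 mm tip to tip, tops at 48 mm above the underside (bare post above), 0.5 kg; the point is on the post's axis 46 mm above the underside, z up. Its start position is the place it has to be returned to
- gauge_center (a point): horn-handled net gauge lying flat on the shelf close behind the front row: 170 mm long (its x axis), dark horn handle 24 mm wide and 18 mm thick from x = -85 to +25 mm, steel blade 34 mm wide and 5 mm thick from +21 to +85 mm, level with the handle's underside, 0.12 kg; the point is the middle of its length, 9 mm above its underside, and lies within the handle; z up
- scale_center (a point): brass spring fish scale, a tube 22 mm in diameter lying flat on the shelf behind the gauge, with hook and ring 160 mm long (its x axis), to be left alone; the point is on the tube's axis, 11 mm above the shelf board
- shelf: sea-blue shelf, fixed; origin on the bench under the middle of its board, x towards its back, y along the row, z up. Board 230 mm (x) by 310 mm (y), upper face 60 mm above the bench; end cheeks rise to 78 mm, back strip to 90 mm from x = +115 mm; dropped flap flat on the bench in front. The front row stands near x = -58 mm about 95 mm apart, the gauge along y near x = 0, the scale near x = +72 mm
- tray: shallow wooden tray, fixed on the bench to the left or the right, empty at the start: 270 mm (its x) by 170 mm (its y), rim 20 mm high, walls 8 mm, floor 8 mm thick (upper face 8 mm above the bench); origin on the bench under its centre, z up
- mat: flat cork mat, fixed on the bench on the other side, 200 mm (its x) by 74 mm (its y), 6 mm thick; origin on the bench under its centre, z up

How it is judged:
On the way, in this order (a step that is already met when the one before it is completed fails the run):
1. both buoys and the cleat are in the tray, the gauge still untouched on the shelf (within 30 mm of its start) (x of barrel_buoy_center in the frame of tray between -0.13 and 0.13 m and y of barrel_buoy_center in the frame of tray between -0.08 and 0.08 m and z of each of barrel_buoy_center, slim_buoy_center, cleat_center in the frame of tray below 0.075 m and x of slim_buoy_center in the frame of tray between -0.13 and 0.13 m and y of slim_buoy_center in the frame of tray between -0.08 and 0.08 m and x of cleat_center in the frame of tray between -0.13 and 0.13 m and y of cleat_center in the frame of tray between -0.08 and 0.08 m and distance of gauge_center from where it was at the start of the episode below 0.03 m), for 0.2 s.
2. the gauge lies lengthwise on the mat, the buoys and the cleat still in the tray (x of barrel_buoy_center in the frame of tray between -0.13 and 0.13 m and y of barrel_buoy_center in the frame of tray between -0.08 and 0.08 m and z of each of barrel_buoy_center, slim_buoy_center, cleat_center in the frame of tray below 0.075 m and x of slim_buoy_center in the frame of tray between -0.13 and 0.13 m and y of slim_buoy_center in the frame of tray between -0.08 and 0.08 m and x of cleat_center in the frame of tray between -0.13 and 0.13 m and y of cleat_center in the frame of tray between -0.08 and 0.08 m and x of gauge_center in the frame of mat between -0.021 and 0.021 m and y of gauge_center in the frame of mat between -0.021 and 0.021 m and z of gauge_center in the frame of mat between 0.01 and 0.021 m and angle between the x axis of gauge_center and the x axis of mat, either way round below 0.26 rad), for 0.2 s.
At the end, for the whole second after the job is handed in: Gauge on the cork mat, middle within 21 mm of the mat's middle (each way), within 0.26 rad of its length; buoys and cleat upright (0.15 rad), centres within 15 mm of their start; fish scale within 30 mm of its start; all let go and at rest (x of gauge_center in the frame of mat between -0.021 and 0.021 m and y of gauge_center in the frame of mat between -0.021 and 0.021 m and z of gauge_center in the frame of mat between 0.01 and 0.021 m and angle between the x axis of gauge_center and the x axis of mat, either way round below 0.26 rad and linear speed of each of gauge, barrel_buoy, slim_buoy, cleat below 0.02 m/s and contact force between the fingers and gauge below 0.1 N and distance of each of barrel_buoy_center, slim_buoy_center, cleat_center from where it was at the start of the episode below 0.015 m and angle between each of barrel_buoy_center, slim_buoy_center, cleat_center's own z axis and vertical below 0.15 rad and contact force between the fingers and barrel_buoy below 0.1 N and contact force between the fingers and slim_buoy below 0.1 N and contact force between the fingers and cleat below 0.1 N and distance of scale_center from where it was at the start of the episode below 0.03 m); the robot touches nothing.
It fails at once if the brass fish scale is shifted by more than 30 mm (distance of scale_center from where it was at the start of the episode above 0.03 m).
It also fails if it takes over 144 s, if anything falls off the work surface, if the arm or the gripper's body presses on something with over 40 N, if the wrist force passes 120 N, or if a joint passes its speed limit or range.

## Robot

A 7-joint arm with a two-finger parallel gripper is mounted at the origin on the work surface. World frame = base frame: x ahead of the robot, y to its left, z up, the work surface at z = 0. Lengths are in m, angles in rad, forces in N, time in s.
With the tool pointing down it reaches from about 0.4 to 0.85 m from the base axis. Payload 6.9 kg.
Tool frame: the origin (TCP) lies midway between the tips of the shut fingers; the grasp point (between the pads) lies behind it (ctrl.pinch_z is the z of the grasp point in the tool frame, in m); z points along the fingers, y is the line along which they close (so a half turn about z gives the same grasp; the last joint's range is limited). The gripper opens to 85 mm and grips with 20 to 120 N. Pads are 22 mm wide; open, the fingers measure 114 mm over their backs; the gripper's body (76 mm by 85 mm) begins 54 mm behind the grasp point. The pads swing forward as they close: fully open they stand 13 mm farther back than shut.
Start: joints at [-1.073, 0.507, -0.238, 1.5, 0.126, 1.149, -0.155], TCP at [0.239, 0.577, 0.231] pointing down, gripper open.
Joint ranges: [-3.08, 3.08], [-0.24, 2.05], [-1.43, 1.35], [0, 2.5], [-1.52, 4.66], [0.17, 1.96], [-2.89, 2.89]. Speed limits (rad/s): [2.39, 2.39, 3.14, 3.14, 3.14, 3.14, 3.14].

## Interface

Orientations are given as a unit quaternion [w, x, y, z].
In Python, from station import ctrl, get_state, vision, ticket, models gives the robot as it stands. Calls block until the motion is done:
- ctrl.movep(position, orientation): joint-space move of the TCP to a pose.
- ctrl.movel(position, frame=None, max_speed=0.15): straight line of the TCP; frame=None keeps the orientation; max_speed is the mean speed in m/s.
- ctrl.set_joints(angles): joint-space move.
- ctrl.ungrasp() and ctrl.close_gripper(force=None): open the fingers fully, or close them until they stop; force is the grip in N (None keeps the last).
- ctrl.pause(seconds).
- ctrl.ik(position, orientation): joint angles nearest the present ones, or None.
- get_state(): the state.
- vision.grab_frame(name): name is "side" or "top"; returns (picture, depth): 400x640x3 uint8, blue, green, red; 400x640 float32, m along the optical axis (not along the pixel's ray), 0 where there is no reading.
- vision.camera_info(name): a dict with "mtx" (3x3 intrinsics, pixels), "dist_coeffs" ([k1, k2, p1, p2, k3] as OpenCV has them; the pictures are not rectified), "R" (3x3) and "t" (3): a world point X has camera coordinates R X + t. Camera axes: x right, y down, z forward; pixel columns grow to the right and rows downward; lengths in m; the calibration is good to about 2 mm. A picture is of the moment at which its call begins. camera_info takes no time and is no camera call.
A pose or a line that the arm cannot do raises ctrl.Unreachable and nothing moves.
- ticket.close_job(): hands the job in; it is judged then, once.
Trained networks look in the newest picture that a camera, given by its name, has taken for a name from the list of things; names that differ only in an ending like _2 or _b are one class to them, and where a whole thing is asked for, a point or a joint stands for the part that bears it (a point fixed in the world has none). Each returns a list of dicts, best first, with "p" (0 to 1); they miss things now and then, are a little off and sometimes report something else, mostly with a low value. They report only what shows in the picture. A call takes as long as a camera call.
- models.recognise(camera, target): "point" ([column, row] in pixels, amid what is visible of it).
- models.masks_of(camera, target): "mask" (400x640 bool, what is visible of it) and "point" ([column, row] in pixels, amid what is visible of it).
The state is a dict: "time": time; "qpos": joint angles; "qd": joint speeds; "tau": joint torques, N m; "tcp_pos": TCP position; "eef_rot": TCP orientation; "contact_force": force on the tool from outside, world axes, zero at the start; "wrist_torque": the same for the moment, N m; "width": finger opening in m; "gripper_force": force on a finger pad.
Only numpy, scipy, OpenCV 4.12 (cv2) and the standard library are available. Lean on these libraries where they do the work, as an engineer would, in place of code of your own. Each camera call takes 0.05 s, during which the arm holds its last target. There are 200 camera calls.

## Working session

There is one attempt and no reset: what is moved stays moved. The work goes in short steps, each a Python script; the robot and the scene stay as the last script left them, time stands still between calls to the robot, and variables do not carry over. Pictures are saved under pics/ and viewed, at most 14 in all, crops included, and the job is handed in when it is done.

```bash
ls; mkdir -p pics; cat > h.py <<'E'
import numpy as np, cv2
from station import ctrl, get_state, vision, ticket, models
def world(cam, px, z=None, d=None):
    """pixels (N,2) -> world by depth d (N) or by plane height z"""
    i=vision.camera_info(cam); R=np.array(i["R"]); t=np.array(i["t"])
    n=cv2.undistortPoints(np.float64(px).reshape(-1,1,2),np.array(i["mtx"]),np.array(i["dist_coeffs"])).reshape(-1,2)
    r=np.c_[n,np.ones(len(n))]
    if d is not None: return (r*np.reshape(d,(-1,1))-t)@R
    o=-R.T@t; w=r@R
    return o+w*((z-o[2])/w[:,2])[:,None]
def cloud(cam, mask, depth):
    v,u=np.nonzero(mask&(depth>0)); return world(cam,np.c_[u,v],d=depth[v,u])
E
python3 - <<'E'
from h import *
s=get_state(); print(s["time"],s["tcp_pos"],s["eef_rot"],ctrl.pinch_z,s["width"])
for c in("top","side"):
    im,d=vision.grab_frame(c); cv2.imwrite(f"pics/{c}0.png",im); np.save(f"{c}0.npy",d)
    i=vision.camera_info(c); print(c,-np.array(i["R"]).T@i["t"])
    for n in("barrel_buoy_center","slim_buoy_center","cleat_center","gauge_center","scale_center","shelf","tray","mat"):
        for m in models.masks_of(c,n)[:2]:
            P=cloud(c,m["mask"],d)
            print(n,round(m["p"],2),np.round(m["point"]),m["mask"].sum(),np.round(np.median(P,0),3) if len(P) else "", np.round(np.percentile(P,[2,98],axis=0),3).tolist() if len(P) else "")
            np.save(f"m_{c}_{n}_{round(m['p'],2)}.npy",m["mask"])
E
```

```text
pics
0.0 [0.23912301 0.57689079 0.23042586] [-1.37861243e-04  1.95125277e-01  9.80777911e-01 -8.92829860e-04] -0.0187 0.08527165996069556
top [0.42620998 0.00227626 0.88537449]
barrel_buoy_center 0.7 [319. 216.] 639 [ 0.527 -0.005  0.148] [[0.504, -0.031, 0.06], [0.554, 0.021, 0.152]]
slim_buoy_center 0.6 [360. 218.] 354 [ 0.527 -0.092  0.141] [[0.513, -0.114, 0.06], [0.548, -0.076, 0.146]]
cleat_center 0.66 [275. 224.] 515 [0.519 0.089 0.099] [[0.5, 0.065, 0.066], [0.547, 0.123, 0.154]]
gauge_center 0.85 [303. 200.] 888 [0.587 0.024 0.075] [[0.569, -0.063, 0.062], [0.601, 0.096, 0.08]]
scale_center 0.76 [327. 163.] 507 [ 0.661 -0.023  0.079] [[0.651, -0.083, 0.059], [0.682, 0.035, 0.084]]
shelf 0.65 [313. 207.] 16886 [0.555 0.002 0.06 ] [[0.397, -0.155, 0.004], [0.71, 0.164, 0.09]]
tray 0.77 [464. 251.] 8475 [ 0.459 -0.357  0.008] [[0.336, -0.437, 0.005], [0.592, -0.27, 0.021]]
mat 0.9 [178. 255.] 2771 [0.462 0.324 0.006] [[0.37, 0.283, 0.002], [0.559, 0.365, 0.009]]
side [ 0.13176543 -0.63739299  0.62752425]
barrel_buoy_center 0.73 [305. 206.] 756 [ 0.518 -0.024  0.123] [[0.502, -0.034, 0.071], [0.548, 0.008, 0.152]]
slim_buoy_center 0.7 [326. 223.] 508 [ 0.522 -0.106  0.109] [[0.511, -0.115, 0.064], [0.544, -0.084, 0.146]]
cleat_center 0.89 [280. 191.] 494 [0.517 0.084 0.097] [[0.497, 0.065, 0.061], [0.547, 0.127, 0.152]]
gauge_center 0.47 [339. 214.] 151 [ 0.588 -0.056  0.079] [[0.574, -0.071, 0.065], [0.6, 0.025, 0.083]]
scale_center 0.7 [350. 199.] 284 [ 0.656 -0.017  0.078] [[0.648, -0.066, 0.062], [0.67, 0.059, 0.085]]
shelf 0.89 [315. 231.] 10658 [ 0.513 -0.063  0.06 ] [[0.396, -0.168, 0.004], [0.71, 0.163, 0.091]]
tray 0.88 [377. 342.] 11442 [ 0.453 -0.36   0.009] [[0.328, -0.44, 0.005], [0.592, -0.276, 0.021]]
mat 0.87 [229. 192.] 732 [0.457 0.321 0.006] [[0.367, 0.282, 0.003], [0.556, 0.361, 0.009]]
```

```bash
python3 - <<'E'
from h import *
import glob
a=cv2.imread("pics/top0.png")[120:320,100:560]; cv2.imwrite("pics/t0c.png",cv2.resize(a,None,fx=1.7,fy=1.7,interpolation=cv2.INTER_CUBIC))
for n,zt in(("barrel_buoy_center",.15),("slim_buoy_center",.144),("cleat_center",.152)):
    for c in("top","side"):
        m=np.load(glob.glob(f"m_{c}_{n}_*")[0]); d=np.load(c+"0.npy"); P=cloud(c,m,d); P=P[abs(P[:,2]-zt)<.005]
        print(n,c,len(P),np.round(P.mean(0),4),np.round(P.min(0),3),np.round(P.max(0),3),"mincircle",cv2.minEnclosingCircle(np.float32(P[:,:2])))
for n in("gauge_center","scale_center","tray","mat","shelf"):
    m=np.load(glob.glob(f"m_top_{n}_*")[0]); P=cloud("top",m,np.load("top0.npy")); print(n,cv2.minAreaRect(np.float32(P[:,:2])))
    if n[0]=="g":
        H=P[P[:,2]>.072]; print("handle",len(H),cv2.minAreaRect(np.float32(H[:,:2])), "blade",P[P[:,2]<.069].mean(0))
for c in("top","side"):
  print(c,np.abs(vision.camera_info(c)["mtx"][0][0]))
E
```

```text
barrel_buoy_center top 418 [ 0.5312 -0.0056  0.1493] [ 0.508 -0.029  0.145] [0.555 0.017 0.154] mincircle ((0.531527042388916, -0.005839252844452858), 0.02461002580821514)
barrel_buoy_center side 188 [ 0.527  -0.0106  0.1501] [ 0.506 -0.03   0.145] [0.551 0.013 0.154] mincircle ((0.5283212661743164, -0.008053766563534737), 0.0243607796728611)
slim_buoy_center top 184 [ 0.5311 -0.0952  0.1437] [ 0.517 -0.111  0.139] [ 0.546 -0.08   0.147] mincircle ((0.5313012003898621, -0.09529408812522888), 0.015841461718082428)
slim_buoy_center side 114 [ 0.5275 -0.0989  0.1444] [ 0.514 -0.112  0.139] [ 0.544 -0.079  0.147] mincircle ((0.5289463996887207, -0.09551450610160828), 0.016520405188202858)
cleat_center top 124 [0.5236 0.0929 0.1518] [0.511 0.081 0.149] [0.536 0.106 0.156] mincircle ((0.5235908627510071, 0.09332264959812164), 0.012655720114707947)
cleat_center side 52 [0.5205 0.0901 0.1509] [0.508 0.078 0.147] [0.533 0.104 0.154] mincircle ((0.5208767056465149, 0.08985134214162827), 0.014402735978364944)
gauge_center ((0.585884153842926, 0.015459738671779633), (0.03406761586666107, 0.168897345662117), 2.7183825969696045)
handle 495 ((0.589584469795227, -0.014335472136735916), (0.024706564843654633, 0.10898163914680481), 4.021475791931152) blade [0.58298903 0.06659885 0.06500559]
scale_center ((0.6670089960098267, -0.023903995752334595), (0.027608994394540787, 0.1328250616788864), 5.989781856536865)
tray ((0.46471285820007324, -0.35952943563461304), (0.271263062953949, 0.18193259835243225), 2.0921213626861572)
mat ((0.4643038809299469, 0.3261024057865143), (0.07965642958879471, 0.20105144381523132), 82.36892700195312)
shelf ((0.5683227181434631, 0.0034778714179992676), (0.35543665289878845, 0.3339531719684601), 3.9209229946136475)
top 364.8612352292934
side 368.41376962551334
```

View pics/t0c.png

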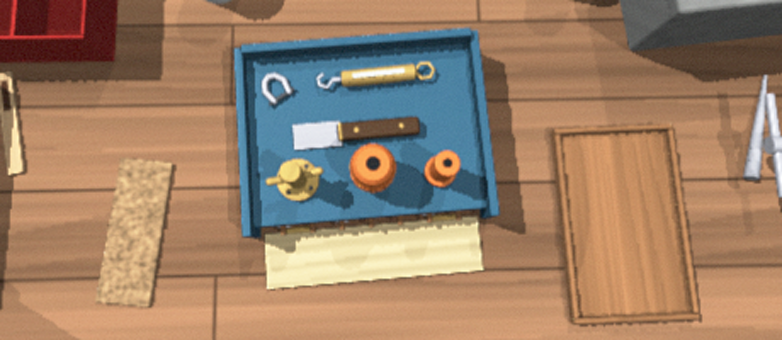

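The scene matches the networks' reports. In the crop the cleat is at (298,178), the barrel at (373,166), the slim buoy at (443,168), the gauge behind them with its blade on the +y side, the mat on the left and the tray on the right.

```bash
cat >> h.py <<'E'
ZS=.22
def quat(a):
    t=(a+np.pi/2)/2; return np.array([0,np.cos(t),np.sin(t),0])
OBJ={"slim":(np.array([.530,-.0954]),.082,.085,.032),"barrel":(np.array([.530,-.0068]),.083,-.088,.058),"cleat":(np.array([.5223,.0915]),.092,0.,.026)}
TY=np.radians(3.); TC=np.array([.463,-.358])
def trayxy(n): return TC+OBJ[n][2]*np.array([np.cos(TY),np.sin(TY)])
def choose(xy,a):
    """of the two equivalent half turns, the one nearest in joints"""
    q0=np.array(get_state()["qpos"]); best=None
    for k in(0,np.pi,-np.pi):
        j=ctrl.ik([*xy,ZS],quat(a+k))
        if j is not None:
            c=np.abs(np.array(j)-q0).max()
            if best is None or c<best[0]-1e-6: best=(c,quat(a+k))
    return best[1]
def pick(xy,z,q,width,force=40):
    ctrl.movep([*xy,ZS],q); ctrl.movel([*xy,z],max_speed=.12); ctrl.close_gripper(force=force)
    s=get_state(); print("grip t=%.1f width %.4f f %.1f"%(s["time"],s["width"],s["gripper_force"]))
    assert abs(s["width"]-width)<.006
    ctrl.movel([*xy,ZS],max_speed=.15)
def place(xy,z,q):
    ctrl.movep([*xy,ZS],q); ctrl.movel([*xy,z],max_speed=.1); ctrl.pause(.2)
    print("place Fz %.1f"%get_state()["contact_force"][2]); ctrl.ungrasp(); ctrl.movel([*xy,ZS],max_speed=.15)
    s=get_state(); print("t=%.1f width %.4f"%(s["time"],s["width"]))
E
python3 - <<'E'
from h import *
import json
ctrl.movep([.5,.05,.27],choose([.5,.05],0.06))
qs=choose(OBJ["slim"][0],0.06)
ctrl.movep([*OBJ["slim"][0],ZS],qs)
qt=choose(trayxy("slim"),TY+np.pi/2)
json.dump([qs.tolist(),qt.tolist()],open("q.json","w")); print(qs,qt)
for n in("slim","barrel","cleat"):
    xy,z,_,w=OBJ[n]
    pick(xy,z,qs,w); place(trayxy(n),z-.051,qt)
im,d=vision.grab_frame("top"); cv2.imwrite("pics/t1.png",cv2.resize(im[120:320,100:560],None,fx=1.7,fy=1.7)); np.save("top1.npy",d)
for n in("barrel_buoy_center","slim_buoy_center","cleat_center","gauge_center","scale_center"):
    for m in models.masks_of("top",n)[:1]:
        P=cloud("top",m["mask"],d); print(n,m["p"],np.round(np.percentile(P,[2,50,98],axis=0),3).tolist())
E
```

```text
[0.         0.68557859 0.72799863 0.        ] [ 0.         -0.99965732 -0.02617695  0.        ]
grip t=5.8 width 0.0310 f 38.6
place Fz -1.2
t=12.1 width 0.0854
grip t=15.1 width 0.0567 f 41.8
place Fz -1.7
t=21.6 width 0.0853
grip t=25.1 width 0.0247 f 40.4
place Fz -5.9
t=31.9 width 0.0855
barrel_buoy_center 0.56 [[0.358, -0.38, 0.031], [0.381, -0.349, 0.094], [0.405, -0.335, 0.1]]
slim_buoy_center 0.95 [[0.53, -0.367, 0.008], [0.546, -0.345, 0.069], [0.564, -0.335, 0.094]]
cleat_center 0.68 [[0.441, -0.369, 0.013], [0.466, -0.351, 0.047], [0.493, -0.333, 0.102]]
gauge_center 0.66 [[0.567, -0.062, 0.062], [0.586, 0.029, 0.075], [0.601, 0.097, 0.08]]
scale_center 0.6 [[0.65, -0.072, 0.06], [0.661, -0.016, 0.079], [0.682, 0.062, 0.084]]
```

View pics/t1.png

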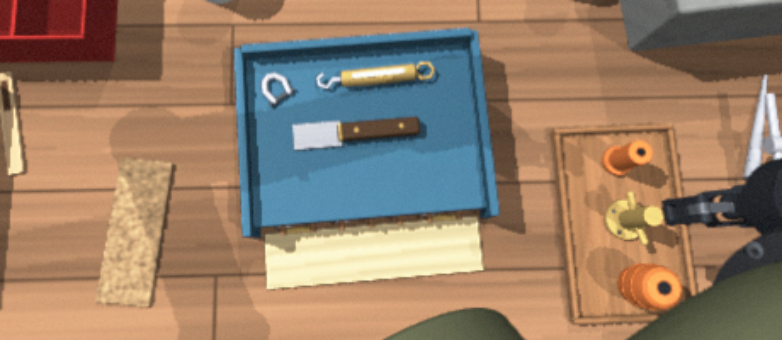

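All three stand upright in the tray and the gauge has not moved. Next is the gauge.

```bash
python3 - <<'E'
from h import *
g=np.array([.579,.0150]); M=np.array([.4625,.3240]); my=np.radians(-7.6)
ctrl.movep([.5,-.15,.25],choose([.5,-.15],.065))
q=choose(g,.065); pick(g,.064,q,.024,force=50)
qm=choose(M,my+np.pi/2); place(M,.0115,qm)
ctrl.movep([.45,.1,.3],qm)
for c in("top","side"):
    im,d=vision.grab_frame(c); cv2.imwrite(f"pics/{c}2.png",cv2.resize(im[120:320,100:560],None,fx=1.7,fy=1.7))
    for n in("gauge_center","mat","scale_center"):
        for m in models.masks_of(c,n)[:1]:
            P=cloud(c,m["mask"],d); print(c,n,m["p"],np.round(np.percentile(P,[2,50,98],axis=0),3).tolist(),cv2.minAreaRect(np.float32(P[:,:2])))
E
```

```text
grip t=35.9 width 0.0224 f 50.3
place Fz -0.7
t=43.0 width 0.0853
top scale_center 0.72 [[0.65, -0.064, 0.06], [0.66, -0.013, 0.08], [0.675, 0.054, 0.084]] ((0.6648975610733032, -0.0031415745615959167), (0.026602016761898994, 0.13353678584098816), 4.91691255569458)
side gauge_center 0.59 [[0.385, 0.3, 0.006], [0.462, 0.314, 0.016], [0.536, 0.346, 0.025]] ((0.461880087852478, 0.3396485447883606), (0.06993471086025238, 0.16311810910701752), 83.97003936767578)
side mat 0.75 [[0.365, 0.279, -0.0], [0.446, 0.302, 0.006], [0.562, 0.367, 0.012]] ((0.45174023509025574, 0.27396875619888306), (0.1899755597114563, 0.20820794999599457), 75.804931640625)
side scale_center 0.81 [[0.648, -0.086, 0.062], [0.656, -0.028, 0.077], [0.675, 0.033, 0.085]] ((0.6670430898666382, -0.018766917288303375), (0.035305675119161606, 0.14678055047988892), 6.781403541564941)
```

View pics/top2.png

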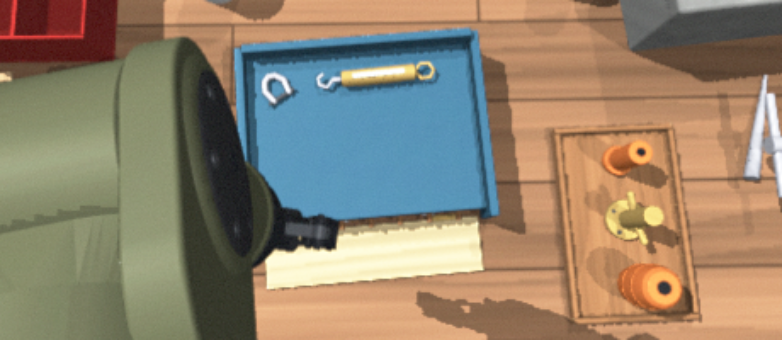

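The arm hides the mat from the top camera, so I'll look again from above the tray, which is where it goes next anyway.

```bash
python3 - <<'E'
from h import *
import json
qs,qt=map(np.array,json.load(open("q.json")))
ctrl.movep([.5,-.1,.27],qs); ctrl.movep([*trayxy("cleat"),ZS],qt)
im,d=vision.grab_frame("top"); cv2.imwrite("pics/t3.png",cv2.resize(im[180:320,120:260],None,fx=4,fy=4))
for n in("gauge_center","mat"):
    for m in models.masks_of("top",n)[:1]:
        P=cloud("top",m["mask"],d); print(n,m["p"],np.round(np.percentile(P,[2,50,98],axis=0),3).tolist(),cv2.minAreaRect(np.float32(P[:,:2])))
E
```

```text
gauge_center 0.58 [[0.383, 0.302, 0.008], [0.455, 0.321, 0.02], [0.541, 0.346, 0.027]] ((0.4634571969509125, 0.3246971368789673), (0.03479266166687012, 0.16831547021865845), 83.86162567138672)
mat 0.6 [[0.369, 0.281, 0.0], [0.467, 0.318, 0.006], [0.561, 0.367, 0.013]] ((0.4660557508468628, 0.32703202962875366), (0.08134550601243973, 0.20221565663814545), 82.8735122680664)
```

View pics/t3.png

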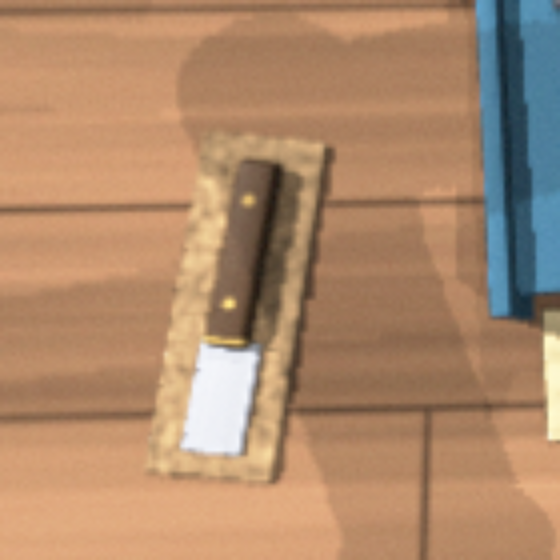

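The gauge lies centred on the mat, with its handle at about (242,250) and its blade at (222,398) in the crop. Now I'll put the three things back.

```bash
python3 - <<'E'
from h import *
import json, glob
qs,qt=map(np.array,json.load(open("q.json")))
for n in("cleat","barrel","slim"):
    xy,z,_,w=OBJ[n]
    pick(trayxy(n),z-.051,qt,w); place(xy,z+.0015,qs)
ctrl.movep([*trayxy("cleat"),.26],qt)
for c in("top","side"):
    im,d=vision.grab_frame(c); cv2.imwrite(f"pics/{c}4.png",cv2.resize(im[120:320,100:560],None,fx=1.7,fy=1.7))
    for n,zt in(("barrel_buoy_center",.15),("slim_buoy_center",.144),("cleat_center",.152),("gauge_center",.02),("scale_center",.078)):
        for m in models.masks_of(c,n)[:1]:
            P=cloud(c,m["mask"],d); P=P[abs(P[:,2]-zt)<.005]; print(c,n,round(m["p"],2),len(P),np.round(P.mean(0),4) if len(P) else "",cv2.minEnclosingCircle(np.float32(P[:,:2]))[0] if len(P) else "")
E
```

```text
grip t=48.8 width 0.0250 f 39.3
place Fz -5.5
t=55.0 width 0.0852
grip t=58.9 width 0.0565 f 41.8
place Fz 2.7
t=64.9 width 0.0849
grip t=68.4 width 0.0315 f 39.5
place Fz -0.6
t=74.2 width 0.0855
top barrel_buoy_center 0.76 415 [ 0.5304 -0.0057  0.1493] (0.5303604602813721, -0.005862632766366005)
top slim_buoy_center 0.68 171 [ 0.5299 -0.0943  0.1437] (0.5298980474472046, -0.09395237267017365)
top gauge_center 0.76 408 [0.4897 0.3168 0.0226] (0.4626008868217468, 0.3173242509365082)
side barrel_buoy_center 0.83 192 [ 0.5259 -0.0103  0.1502] (0.5285351872444153, -0.007883502170443535)
side slim_buoy_center 0.37 104 [ 0.5204 -0.0207  0.1443] (0.5264511108398438, -0.010193707421422005)
side cleat_center 0.96 47 [0.5189 0.0903 0.1511] (0.5203396081924438, 0.0925920382142067)
side gauge_center 0.75 180 [0.4874 0.3126 0.0214] (0.46660739183425903, 0.314334899187088)
side scale_center 0.68 186 [ 0.6564 -0.0189  0.0783] (0.6564601063728333, -0.005201701074838638)
```

View pics/top4.png

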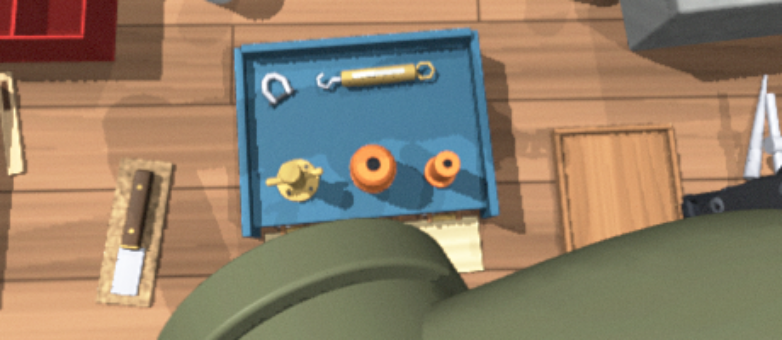

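All three are back within about 2 mm of their start positions and upright, in the crop at (298,178), (373,168) and (443,168). The gauge is on the mat and the scale hasn't moved.

```bash
python3 -c "
from station import ticket
print(ticket.close_job())"
```

```text
the job is handed in; nothing more can be done
None
```

The job is handed in: the gauge lies centred lengthwise on the mat, both buoys and the cleat stand upright within about 2 mm of where they began by the camera check, the fish scale was left alone, and it took about 75 s of the 144 s; the judge's verdict was not shown.

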